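Open the spring-jaw holder to its mark and hold it

ROBOT

A 6-joint arm with a two-finger parallel gripper is mounted at the origin on the work surface. World frame = base frame: x ahead of the robot, y to its left, z up, the work surface at z = 0. Lengths are in mm, angles in degrees, forces in N, time in s.
With the tool pointing down it reaches from about 275 to 825 mm from the base axis. Payload 5.2 kg.
Tool frame: the origin (TCP) lies at the very end of the fingers, on their centre line; the grasp point (between the pads) lies 19 mm behind it; z points along the fingers, y is the line along which they close (so a half turn about z gives the same grasp; the last joint's range is limited). The gripper opens to 93 mm and grips with 3 to 60 N. Pads are 15 mm wide; open, the fingers measure 128 mm over their backs; the gripper's body (75 mm by 188 mm) begins 65 mm behind the grasp point.
Start: joints at [51.692, 14.817, 87.949, -0, 77.235, -11.62], TCP at [247.006, 491.419, 218.653] pointing down, gripper open.
Joint ranges: [-179.93, 179.93], [-52.35, 119.4], [10.71, 147.94], [-69.91, 249.91], [12.55, 155.21], [-178.61, 178.61]. Speed limits (degrees/s): [147.25, 147.25, 180, 180, 180, 180].

INTERFACE

Orientations are given as [roll, pitch, yaw] about the fixed x, y, z axes, in that order (R = Rz(yaw) Ry(pitch) Rx(roll)).
In Python, from cell import * gives the robot as it stands.
- The arm moves only by the shell command python3 -m creep 'ROWS' [OPENING] [FORCE]. ROWS is JSON, a list of rows, each an object of numbers: "dx", "dy", "dz": the shift along the world's x, y, z in cm; "rx", "ry", "rz": the turn, a rotation vector about the world's x, y, z in degrees. In form: [{"dx": .., "dy": .., "dz": .., "rx": .., "ry": .., "rz": ..}, ...]. A call has 1 to 12 rows; each row shifts and turns the commanded pose from where the row before left it; what a row does not reach is not made up. A row lasts 1/8 s, in which the tool goes at most 62.5 mm and 10.7 degrees, less where a joint would pass 70% of its speed; a pose out of reach is approached as far as the arm can. A call with a gripper value outside its range is refused whole. OPENING is the opening, from -1 (shut) to 1 (fully open), set as the call begins (- or left out, the last holds). The fingers move at their own pace and stop on an object; FORCE is the grip in N (left out, the last holds). Time passes only in rows, so rows that do not move let the fingers close. It gives the time, the measured TCP pose, the force, the opening and the grip force at its end, in the units of the state.
- get_obs(): the state, without advancing time (a new reading comes with each control period).
- snapshot(name): name is "side" or "top"; returns the picture (480x640x3 uint8, red, green, blue); there is no depth.
- camera_model(name): a dict with "camera_matrix" (3x3 intrinsics, pixels), "R" (3x3) and "t" (3): a world point X has camera coordinates R X + t. Camera axes: x right, y down, z forward; pixel columns grow to the right and rows downward; lengths in mm; the calibration is good to about 2 mm. A picture is of the moment at which its call begins. camera_model takes no time and is no camera call.
- job_done(): hands the job in; it is judged then, once.
The state is a dict: "time_s": time; "qpos": joint angles; "dq": joint speeds; "joint_torque": joint torques, N m; "tool_pos": TCP position; "ee_rot": TCP orientation; "wrist_force": force on the tool from outside, world axes, zero at the start; "torque": the same for the moment, N m; "opening": finger opening in mm; "grip_force": force on a finger pad.
Only numpy, scipy, OpenCV 4.12 (cv2) and the standard library are available. Lean on these libraries where they do the work, as an engineer would, in place of code of your own. Each camera call takes 0.05 s, during which the arm holds its last target. There are 200 camera calls.

TASK

Open the spring-jaw assembly holder so that I can lay the next printed part in it: lift the stop knob on the rear of the sleeve straight up to its stop, where it stays by itself, then take the sliding jaw by its upright grip and draw its rod out of the sleeve against the inner spring until the black marker ring on the rod is level with the sleeve's mouth. Finish while still holding the jaw there in the gripper, standing still (let go, it snaps shut), and leave the other things on the bench where they lie.

Things in the scene. Friction and masses are not known exactly. Their poses are not given: they have to be found in the camera images.
- holder: Spring-jaw assembly holder, fixed to the bench: grey base 326 x 110 x 12 mm (x -136 to +190) carrying a square aluminium sleeve 32 mm wide, top 56 mm up, x -134 to 0. Forked fixed jaw at the sleeve's mouth, 62 mm high, 94 mm wide. Origin at bench level below the mouth; x axis (level) = the way the rod pulls out; z up.
- sleeve_mouth (a point): Centre of the sleeve's open end (its mouth), on the rod's axis, 40 mm above the bench. Axes as holder.
- ring_mark (a point): Centre of the marker ring, a black rubber O-ring (21 mm across, 8 mm wide) tight round the 14 mm steel rod as its length mark; it moves with the rod. At the start it is inside the sleeve, 40 to 80 mm behind the mouth, seen from above through the 22 mm wide slot in the sleeve's top. Axes as holder.
- stop_knob (a joint): Lift of the stop knob (m): 0 = down, its pin blocks the rod; 0.012 = up at its stop. It lifts straight up, against up to about 8 N; let go below 0.007 it springs back down, above that its detent carries it to the stop and keeps it there.
- knob_grip (a point): Gripping point of the stop knob: round, black, 23 mm across, 24 mm high, on the rear of the sleeve (101 mm behind the mouth). On its vertical axis, 8 mm below its top, 84 mm above the bench when down. The boss below it is 62 mm high: keep fingertips above that.
- jaw: Sliding jaw, one piece with the telescoping rod: plate 94 mm wide, 62 mm high, and 52 mm beyond it an upright round grip. Origin at bench level below that grip: x = 80 mm in the holder's frame when home. Slides along the holder's x only, 95 mm out to its stop; the inner spring draws it home with about 4 N at home, 10 N at the stop. Axes as holder.
- jaw_grip (a point): Gripping point of the sliding jaw: on the axis of its upright round black grip (19 mm across, from 60 to 102 mm above the bench), 88 mm above the bench. Free all round above 62 mm.
- housing: Bystander, loose: open blue printed housing, 114 x 70 x 45 mm with its two flanges, origin under its centre
- drum: Bystander, loose: small blue printed drum on a square foot, 56 x 56 x 46 mm, origin under its centre
- screwdriver: Bystander, loose: screwdriver lying flat, 170 mm long, handle about 26 mm thick
- pliers: Bystander, loose: pliers with yellow grips lying flat, about 170 mm long and 12 mm high, origin under the pivot
- knife: Bystander, loose: craft knife lying flat, 156 mm long, 9 mm thick
- pot: Bystander, loose: small clear pot with white cap, 34 mm across, 52 mm high
- filter: Bystander, loose: pleated grey filter cartridge, 68 mm across, 87 mm high

How it is judged (in metres and radians):
On the way, in this order (a step that is already met when the one before it is completed fails the run):
1. the stop knob is lifted to its stop (value of joint stop_knob above 0.0105 m), for 0.2 s.
2. the rod is drawn out until the marker ring is level with the sleeve's mouth and the fingers hold the jaw there (value of joint stop_knob above 0.01 m and x of ring_mark in the frame of holder between -0.004 and 0.004 m and contact force between the fingers and jaw above 2 N and linear speed of jaw below 0.01 m/s), for 0.5 s.
At the end, for the whole second after the job is handed in: The stop knob is up (lifted more than 10 of its 12 mm); the marker ring's centre is within 4 mm of the plane of the sleeve's mouth (the plane cuts the ring); the jaw stands still (below 10 mm/s) and the fingers hold it (more than 2 N between fingers and jaw) through the last second (all of step 2); the arm keeps its last pose, push and grip.
It fails at once if a bystander is pushed more than 25 mm from its place (distance of any of housing, drum, screwdriver, pliers, knife, pot, filter from where it was at the start of the episode above 0.025 m).
It also fails if it takes over 45 s, if anything falls off the work surface, if the arm or the gripper's body presses on something with over 40 N, if the wrist force passes 120 N, or if a joint passes its speed limit or range.

## Working session

There is one attempt and no reset: what is moved stays moved. The work goes in short steps, Python scripts to look and compute and a shell command to move; the robot and the scene stay as the last step left them, time stands still between calls to the robot, and variables do not carry over. Pictures are saved under pics/ and viewed, at most 10 in all, crops included, and the job is handed in when it is done.

```bash
mkdir -p pics; python3 - <<'E'
from cell import *
import cv2
for n in("top","side"):
    cv2.imwrite(f"pics/{n}0.png",snapshot(n)[:,:,::-1])
    m=camera_model(n);print(n,m)
print(get_obs())
E
```

```text
top {'camera_matrix': array([[606.55160878,   0.        , 329.57789154],
       [  0.        , 606.55160878, 228.52428865],
       [  0.        ,   0.        ,   1.        ]]), 'R': array([[-0.03052488, -0.99951739, -0.00576359],
       [-0.99144466,  0.03100946, -0.1267908 ],
       [ 0.12690833,  0.001844  , -0.99191274]]), 't': array([  12.45711055,  595.41670121, 1272.20176513])}
side {'camera_matrix': array([[568.86885611,   0.        , 319.15859593],
       [  0.        , 568.86885611, 238.99181257],
       [  0.        ,   0.        ,   1.        ]]), 'R': array([[ 0.99711463, -0.07403371,  0.01677565],
       [-0.02715767, -0.55427238, -0.83189217],
       [ 0.07088635,  0.82903627, -0.55468369]]), 't': array([-611.58195835,   83.42993055, 1204.86287787])}
{'time_s': 0.1, 'qpos': array([ 5.16917488e+01,  1.48525299e+01,  8.80022175e+01, -2.91030113e-04,
        7.72367386e+01, -1.16208647e+01]), 'dq': array([ 0.04559602,  0.04870513, -0.15925424, -0.00088555, -0.03681609,
        0.0457144 ]), 'joint_torque': array([ 4.15499802e-03, -4.38204110e+01, -2.84643406e+01,  7.20345089e-02,
        3.62485391e-02, -9.05975685e-05]), 'tool_pos': array([246.70291687, 491.02546987, 217.9429883 ]), 'ee_rot': array([-1.79910332e+02, -1.81505217e-02,  1.53312664e+02]), 'wrist_force': array([-0.1665327 ,  0.45549761,  0.28133904]), 'torque': array([-0.00860698,  0.0468025 ,  0.02038636]), 'grip_force': 0.0, 'opening': 92.93281038182799}
```

View pics/top0.png

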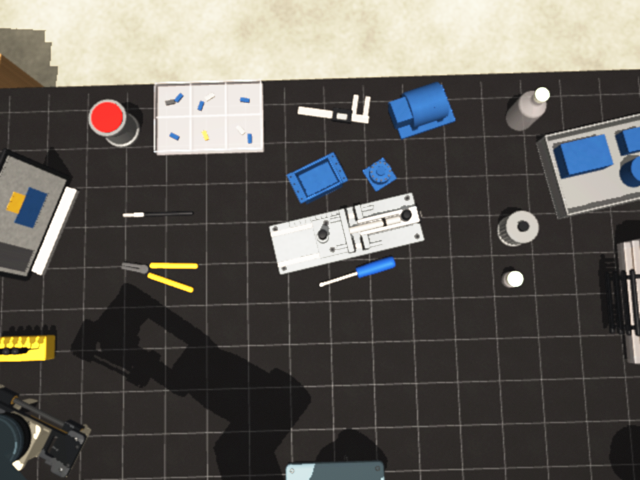

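View pics/side0.png

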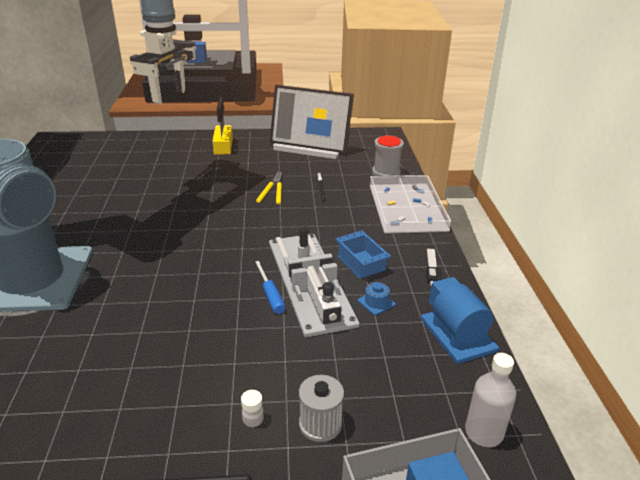

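The holder is central: in the top view the jaw grip is near (322,233) and the knob near (407,215). The screwdriver lies just below the holder, with the housing and drum just above it. I'll enlarge both views.

```bash
python3 - <<'E'
import cv2
a=cv2.imread("pics/top0.png")[185:285,260:440];b=cv2.imread("pics/side0.png")[220:340,250:410]
cv2.imwrite("pics/tc.png",cv2.resize(a,None,fx=4.4,fy=4.4,interpolation=cv2.INTER_CUBIC))
cv2.imwrite("pics/sc.png",cv2.resize(b,None,fx=5,fy=5,interpolation=cv2.INTER_CUBIC))
E
```

```text
(no output)
```

View pics/tc.png

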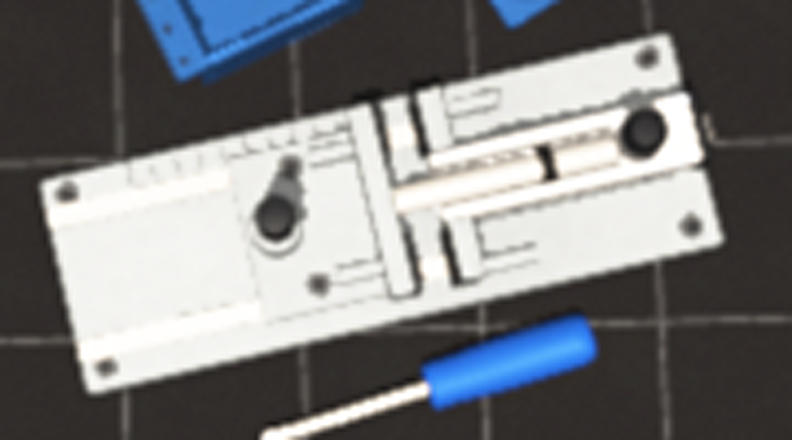

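View pics/sc.png

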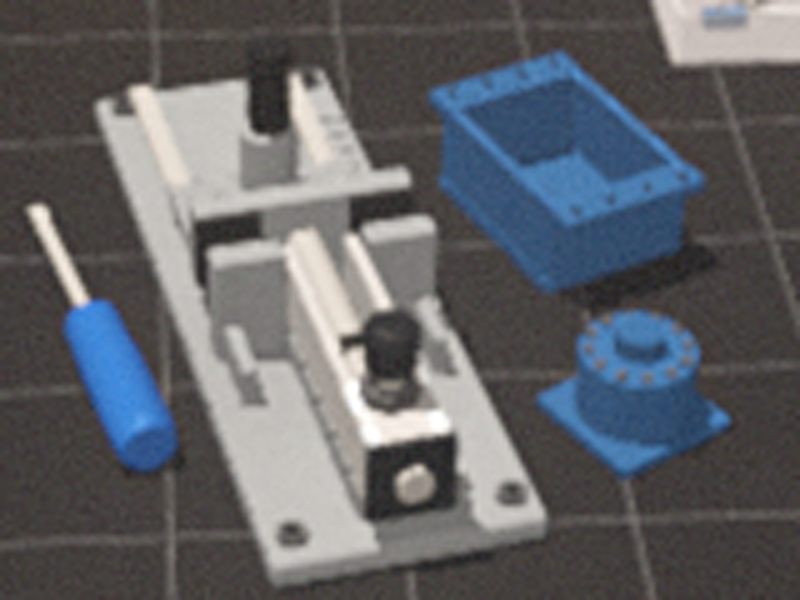

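The top crop shows the base corners at (40,181), (88,393), (672,35) and (723,240). It also shows the knob top at (643,130), the grip top at (274,215) and the ring at (545,163). The side crop shows the corners, knob and grip too, so I'll fit the pose jointly.

```bash
cat >fit.py <<'E'
from cell import *
import numpy as np
from scipy.optimize import least_squares
def proj(n,P):
    m=camera_model(n);c=m["R"]@np.asarray(P,float)+m["t"];p=m["camera_matrix"]@c;return p[:2]/p[2]
def W(p,X):
    c,s=np.cos(p[2]),np.sin(p[2]);return [p[0]+c*X[0]-s*X[1],p[1]+s*X[0]+c*X[1],X[2]]
E
python3 - <<'E'
from fit import *
T=[((40,181),(190,-55,12)),((88,393),(190,55,12)),((672,35),(-136,-55,12)),((723,240),(-136,55,12)),((643,130),(-101,0,92)),((274,215),(80,0,102))]
S=[((97,100),(190,55,12)),((322,68),(190,-55,12)),((273,572),(-136,55,12)),((548,515),(-136,-55,12)),((392,324),(-101,0,92)),((268,48),(80,0,102))]
ring=(545,163)
o=[("top",np.array(q)/4.4+[260-.4,185-.4],X) for q,X in T]+[("side",np.array(q)/5.+[250-.4,220-.4],X) for q,X in S]
def f(p): return np.concatenate([proj(n,W(p,X))-q for n,q,X in o]+[proj("top",W(p,(p[3],0,50)))-(np.array(ring)/4.4+[259.6,184.6])])
r=least_squares(f,[550,0,1.5,-60],x_scale=[10,10,.1,10]);p=r.x
print(p,np.degrees(p[2]),np.round(f(p).reshape(-1,2),1).tolist())
print("knob",W(p,(-101,0,84)),"grip",W(p,(80,0,88)),"dir",np.cos(p[2]),np.sin(p[2]))
E
```

```text
[594.55730909 -68.77638617   1.77387454 -54.06997558] 101.63552477165682 [[-0.1, -0.4], [-0.0, 0.0], [-0.5, -1.0], [0.4, 0.3], [1.3, -0.6], [0.2, -0.4], [-0.8, -0.2], [-0.1, -0.2], [-0.6, -0.7], [0.0, 0.5], [-0.5, -0.7], [-0.1, -0.9], [-0.0, -0.1]]
knob [np.float64(614.9275186143394), np.float64(-167.70087537638665), 84] grip [np.float64(578.4224896588306), np.float64(9.57964487600168), 88] dir -0.20168524284811506 0.9794503881347421
```

```bash
python3 -m creep '[{"dx":1.8,"dy":-3.3,"rz":1.9},{"dx":1.8,"dy":-3.3,"rz":1.9},{"dx":1.8,"dy":-3.3,"rz":1.9},{"dx":1.8,"dy":-3.3,"rz":1.9},{"dx":1.8,"dy":-3.3,"rz":1.9},{"dx":1.8,"dy":-3.3,"rz":1.9},{"dx":1.8,"dy":-3.3,"rz":1.9},{"dx":1.8,"dy":-3.3,"rz":1.9},{"dx":1.8,"dy":-3.3,"rz":1.9},{"dx":1.8,"dy":-3.3,"rz":1.9}]' 0.3 40
python3 -m creep '[{"dx":1.8,"dy":-3.3,"rz":1.9},{"dx":1.8,"dy":-3.3,"rz":1.9},{"dx":1.8,"dy":-3.3,"rz":1.9},{"dx":1.8,"dy":-3.3,"rz":1.9},{"dx":1.8,"dy":-3.3,"rz":1.9},{"dx":1.8,"dy":-3.3,"rz":1.9},{"dx":1.8,"dy":-3.3,"rz":1.9},{"dx":1.8,"dy":-3.3,"rz":1.9},{"dx":1.8,"dy":-3.3,"rz":1.9},{"dx":0.8,"dy":0.1,"rz":1.9},{},{}]'
```

```text
invalid input at $[0]: expected keys dx, dy, dz, rx, ry, rz
invalid input at $[0]: expected keys dx, dy, dz, rx, ry, rz
```

```bash
python3 -m creep '[{"dx":1.8,"dy":-3.3,"dz":0,"rx":0,"ry":0,"rz":1.9},{"dx":1.8,"dy":-3.3,"dz":0,"rx":0,"ry":0,"rz":1.9},{"dx":1.8,"dy":-3.3,"dz":0,"rx":0,"ry":0,"rz":1.9},{"dx":1.8,"dy":-3.3,"dz":0,"rx":0,"ry":0,"rz":1.9},{"dx":1.8,"dy":-3.3,"dz":0,"rx":0,"ry":0,"rz":1.9},{"dx":1.8,"dy":-3.3,"dz":0,"rx":0,"ry":0,"rz":1.9},{"dx":1.8,"dy":-3.3,"dz":0,"rx":0,"ry":0,"rz":1.9},{"dx":1.8,"dy":-3.3,"dz":0,"rx":0,"ry":0,"rz":1.9},{"dx":1.8,"dy":-3.3,"dz":0,"rx":0,"ry":0,"rz":1.9},{"dx":1.8,"dy":-3.3,"dz":0,"rx":0,"ry":0,"rz":1.9}]' 0.3 40
```

```text
time_s: 1.35
tool_pos: [427.2, 160.2, 218.4]
ee_rot: [-180.0, -0.0, 172.4]
wrist_force: [0.2, -0.6, -0.2]
opening: 60.1
grip_force: 0.0
```

```bash
python3 -m creep '[{"dx":1.9,"dy":-3.3,"dz":0,"rx":0,"ry":0,"rz":1.9},{"dx":1.9,"dy":-3.3,"dz":0,"rx":0,"ry":0,"rz":1.9},{"dx":1.9,"dy":-3.3,"dz":0,"rx":0,"ry":0,"rz":1.9},{"dx":1.9,"dy":-3.3,"dz":0,"rx":0,"ry":0,"rz":1.9},{"dx":1.9,"dy":-3.3,"dz":0,"rx":0,"ry":0,"rz":1.9},{"dx":1.9,"dy":-3.3,"dz":0,"rx":0,"ry":0,"rz":1.9},{"dx":1.9,"dy":-3.3,"dz":0,"rx":0,"ry":0,"rz":1.9},{"dx":1.9,"dy":-3.3,"dz":0,"rx":0,"ry":0,"rz":1.9},{"dx":1.9,"dy":-3.3,"dz":0,"rx":0,"ry":0,"rz":1.9},{"dx":1.7,"dy":-3.0,"dz":0,"rx":0,"ry":0,"rz":2.1},{"dx":0,"dy":0,"dz":0,"rx":0,"ry":0,"rz":0},{"dx":0,"dy":0,"dz":0,"rx":0,"ry":0,"rz":0}]'
```

```text
time_s: 2.85
tool_pos: [614.4, -165.0, 218.0]
ee_rot: [179.9, -0.1, -168.5]
wrist_force: [0.7, 0.9, 0.3]
opening: 60.3
grip_force: 0.0
```

```bash
python3 -m creep '[{"dx":0,"dy":-0.1,"dz":-2,"rx":0,"ry":0,"rz":0},{"dx":0,"dy":0,"dz":-2,"rx":0,"ry":0,"rz":0},{"dx":0,"dy":0,"dz":-2,"rx":0,"ry":0,"rz":0},{"dx":0,"dy":0,"dz":-2,"rx":0,"ry":0,"rz":0},{"dx":0,"dy":0,"dz":-2,"rx":0,"ry":0,"rz":0},{"dx":0,"dy":0,"dz":-2,"rx":0,"ry":0,"rz":0},{"dx":0,"dy":0,"dz":-1.5,"rx":0,"ry":0,"rz":0},{"dx":0,"dy":0,"dz":-1,"rx":0,"ry":0,"rz":0},{"dx":0,"dy":0,"dz":-0.5,"rx":0,"ry":0,"rz":0},{"dx":0,"dy":0,"dz":0,"rx":0,"ry":0,"rz":0},{"dx":0,"dy":0,"dz":0,"rx":0,"ry":0,"rz":0}]'
python3 - <<'E'
from cell import *
import cv2
a=snapshot("top")[185:285,330:450,::-1];b=snapshot("side")[220:340,250:410,::-1]
a=cv2.resize(a,(480,400),interpolation=2);b=cv2.resize(b,(533-220+7,400)[::1] if 0 else (320,240),interpolation=2)
b=cv2.copyMakeBorder(b,0,160,0,0,0)
cv2.imwrite("pics/k1.png",cv2.hconcat([a,b]))
E
```

```text
time_s: 4.22
tool_pos: [615.4, -166.8, 69.3]
ee_rot: [-180.0, 0.0, -168.5]
wrist_force: [0.6, 0.7, 1.8]
opening: 60.2
grip_force: 0.0
```

View pics/k1.png

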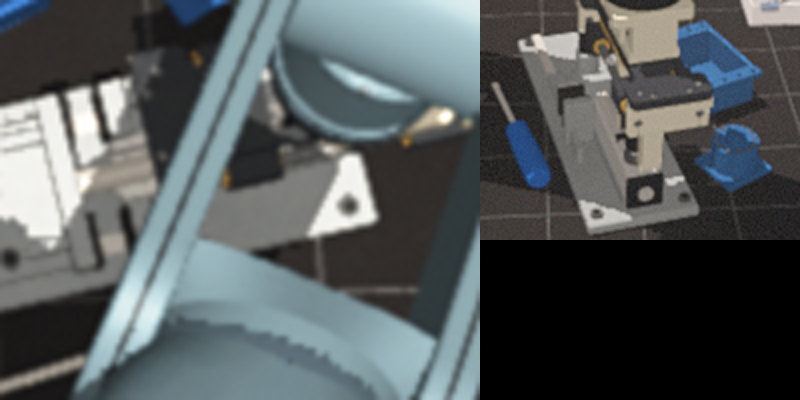

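The fingers straddle the knob along the sleeve. Seen from the side, the rear finger is at (650,155) with the knob just behind it at (630,155). I'll close on it.

```bash
python3 -m creep '[{"dx":0,"dy":0,"dz":-0.2,"rx":0,"ry":0,"rz":0},{"dx":0,"dy":0,"dz":0,"rx":0,"ry":0,"rz":0},{"dx":0,"dy":0,"dz":0,"rx":0,"ry":0,"rz":0},{"dx":0,"dy":0,"dz":0,"rx":0,"ry":0,"rz":0},{"dx":0,"dy":0,"dz":0,"rx":0,"ry":0,"rz":0},{"dx":0,"dy":0,"dz":0,"rx":0,"ry":0,"rz":0}]' -1 25
```

```text
time_s: 5.08
tool_pos: [614.9, -166.1, 66.6]
ee_rot: [180.0, -0.0, -168.5]
wrist_force: [0.3, 2.3, 1.4]
opening: 21.0
grip_force: 25.0
```

```bash
python3 -m creep '[{"dx":0,"dy":0,"dz":0.2,"rx":0,"ry":0,"rz":0},{"dx":0,"dy":0,"dz":0.2,"rx":0,"ry":0,"rz":0},{"dx":0,"dy":0,"dz":0.2,"rx":0,"ry":0,"rz":0},{"dx":0,"dy":0,"dz":0.2,"rx":0,"ry":0,"rz":0},{"dx":0,"dy":0,"dz":0.2,"rx":0,"ry":0,"rz":0},{"dx":0,"dy":0,"dz":0.2,"rx":0,"ry":0,"rz":0},{"dx":0,"dy":0,"dz":0.1,"rx":0,"ry":0,"rz":0},{"dx":0,"dy":0,"dz":0,"rx":0,"ry":0,"rz":0},{"dx":0,"dy":0,"dz":0,"rx":0,"ry":0,"rz":0}]'
```

```text
time_s: 6.2
tool_pos: [614.9, -166.1, 79.5]
ee_rot: [180.0, -0.0, -168.5]
wrist_force: [1.0, 4.7, -2.2]
opening: 21.4
grip_force: 25.0
```

```bash
python3 -m creep '[{"dx":0,"dy":0,"dz":0,"rx":0,"ry":0,"rz":0},{"dx":0,"dy":0,"dz":0,"rx":0,"ry":0,"rz":0},{"dx":0,"dy":0,"dz":0,"rx":0,"ry":0,"rz":0},{"dx":0,"dy":0,"dz":1,"rx":0,"ry":0,"rz":0},{"dx":0,"dy":0,"dz":2,"rx":0,"ry":0,"rz":0},{"dx":0,"dy":0,"dz":2,"rx":0,"ry":0,"rz":0},{"dx":0,"dy":0,"dz":1,"rx":0,"ry":0,"rz":0},{"dx":-0.3,"dy":1.5,"dz":0,"rx":0,"ry":0,"rz":0},{"dx":-0.4,"dy":2,"dz":0,"rx":0,"ry":0,"rz":0},{"dx":-0.4,"dy":2,"dz":0,"rx":0,"ry":0,"rz":0},{"dx":-0.4,"dy":2,"dz":0,"rx":0,"ry":0,"rz":0},{"dx":-0.4,"dy":2,"dz":0,"rx":0,"ry":0,"rz":0}]' 0.3
python3 -m creep '[{"dx":-0.4,"dy":2,"dz":0,"rx":0,"ry":0,"rz":0},{"dx":-0.4,"dy":2,"dz":0,"rx":0,"ry":0,"rz":0},{"dx":-0.4,"dy":2,"dz":0,"rx":0,"ry":0,"rz":0},{"dx":-0.4,"dy":2,"dz":0,"rx":0,"ry":0,"rz":0},{"dx":-0.2,"dy":0.1,"dz":0,"rx":0,"ry":0,"rz":0},{"dx":0,"dy":0,"dz":0,"rx":0,"ry":0,"rz":0}]'
python3 - <<'E'
from cell import *
import cv2
a=snapshot("top")[185:285,330:450,::-1];b=snapshot("side")[220:340,250:410,::-1]
a=cv2.resize(a,(400,333),interpolation=2);b=cv2.resize(b,(400,300),interpolation=2)
b=cv2.copyMakeBorder(b,0,33,0,0,0)
cv2.imwrite("pics/k2.png",cv2.hconcat([a,b]))
E
```

```text
time_s: 7.7
tool_pos: [595.5, -69.7, 139.5]
ee_rot: [180.0, -0.0, -168.5]
wrist_force: [0.7, -0.2, 0.2]
opening: 60.4
grip_force: 0.0
time_s: 8.45
tool_pos: [578.0, 9.3, 139.7]
ee_rot: [-180.0, 0.0, -168.5]
wrist_force: [-0.3, -0.1, -0.3]
opening: 60.0
grip_force: 0.0
```

View pics/k2.png

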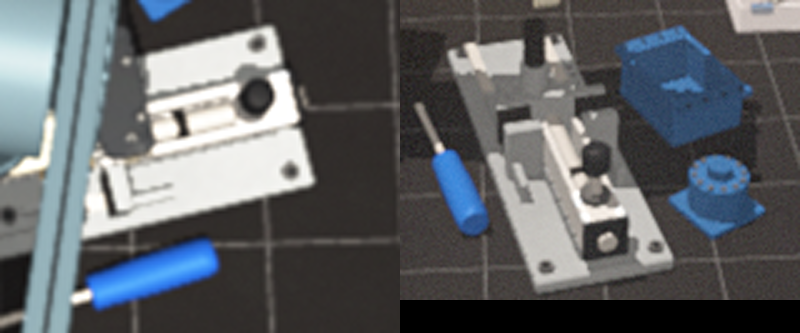

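The knob stayed up: in the side view there is a gap over the boss and its top is about 5 px higher. Next I'll lower onto the jaw grip and close.

```bash
python3 -m creep '[{"dx":0,"dy":0,"dz":-1,"rx":0,"ry":0,"rz":0},{"dx":0,"dy":0,"dz":-1.5,"rx":0,"ry":0,"rz":0},{"dx":0,"dy":0,"dz":-1.5,"rx":0,"ry":0,"rz":0},{"dx":0,"dy":0,"dz":-1.5,"rx":0,"ry":0,"rz":0},{"dx":0,"dy":0,"dz":-1,"rx":0,"ry":0,"rz":0},{"dx":0,"dy":0,"dz":-0.5,"rx":0,"ry":0,"rz":0},{"dx":0,"dy":0,"dz":0,"rx":0,"ry":0,"rz":0},{"dx":0,"dy":0,"dz":0,"rx":0,"ry":0,"rz":0}]'
python3 -m creep '[{"dx":0,"dy":0,"dz":0,"rx":0,"ry":0,"rz":0},{"dx":0,"dy":0,"dz":0,"rx":0,"ry":0,"rz":0},{"dx":0,"dy":0,"dz":0,"rx":0,"ry":0,"rz":0},{"dx":0,"dy":0,"dz":0,"rx":0,"ry":0,"rz":0},{"dx":0,"dy":0,"dz":0,"rx":0,"ry":0,"rz":0},{"dx":0,"dy":0,"dz":0,"rx":0,"ry":0,"rz":0}]' -1 40
```

```text
time_s: 9.55
tool_pos: [578.5, 9.4, 70.2]
ee_rot: [-180.0, 0.1, -168.5]
wrist_force: [0.4, 0.3, 0.8]
opening: 59.8
grip_force: 0.0
time_s: 10.3
tool_pos: [577.6, 11.0, 69.6]
ee_rot: [179.9, -0.0, -168.5]
wrist_force: [-1.4, 6.0, 1.9]
opening: 18.6
grip_force: 40.0
```

```bash
python3 -m creep '[{"dx":-0.1,"dy":0.49,"dz":0,"rx":0,"ry":0,"rz":0},{"dx":-0.1,"dy":0.49,"dz":0,"rx":0,"ry":0,"rz":0},{"dx":-0.1,"dy":0.49,"dz":0,"rx":0,"ry":0,"rz":0},{"dx":-0.1,"dy":0.49,"dz":0,"rx":0,"ry":0,"rz":0},{"dx":-0.1,"dy":0.49,"dz":0,"rx":0,"ry":0,"rz":0},{"dx":-0.1,"dy":0.49,"dz":0,"rx":0,"ry":0,"rz":0},{"dx":-0.1,"dy":0.49,"dz":0,"rx":0,"ry":0,"rz":0},{"dx":-0.1,"dy":0.49,"dz":0,"rx":0,"ry":0,"rz":0},{"dx":-0.1,"dy":0.49,"dz":0,"rx":0,"ry":0,"rz":0},{"dx":-0.1,"dy":0.49,"dz":0,"rx":0,"ry":0,"rz":0},{"dx":0,"dy":0,"dz":0,"rx":0,"ry":0,"rz":0},{"dx":0,"dy":0,"dz":0,"rx":0,"ry":0,"rz":0}]'
python3 - <<'E'
from fit import *
import cv2
p=[594.557,-68.776,1.77387]
t=snapshot("top");s=snapshot("side");cv2.imwrite("pics/top2.png",t[:,:,::-1])
a=t[185:260,330:430,::-1];b=s[250:320,280:360,::-1]
a=cv2.resize(a,(400,300),interpolation=2);b=cv2.resize(b,(343,300),interpolation=2)
cv2.imwrite("pics/j1.png",cv2.hconcat([a,b]))
for x in(-8,-4,0,4): print(x,(proj("top",W(p,(x,0,50)))-[330,185])*4,(proj("side",W(p,(x,0,50)))-[280,250])*4.29+[400,0])
E
```

```text
time_s: 11.8
tool_pos: [568.2, 56.9, 69.6]
ee_rot: [-179.9, -0.0, -168.5]
wrist_force: [-0.5, -7.0, -0.4]
opening: 18.4
grip_force: 40.0
-8 [130.16187923 165.93233405] [545.56569308  96.5750184 ]
-4 [122.89815314 167.65380009] [543.32304027  91.65305508]
0 [115.633362   169.37551855] [541.09270126  86.75811691]
4 [108.36750558 171.09748947] [538.8745749   81.88998191]
```

View pics/j1.png

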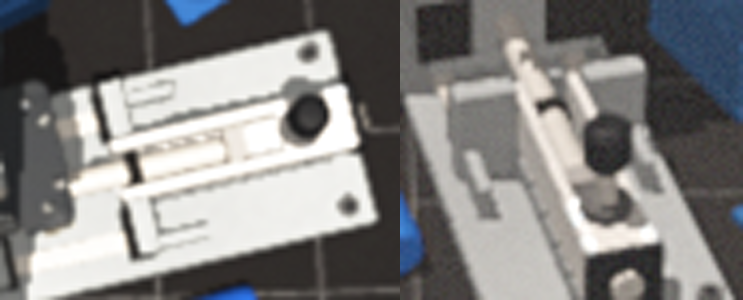

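The ring shows at about (134,167) in the top crop, and the mouth at about (116,170). I'll measure the remaining distance from an intensity profile along the rod.

```bash
cat >prof.py <<'E'
from fit import *
import cv2,sys
p=[594.557,-68.776,1.77387]
def run(im,lo,hi):
    g=cv2.cvtColor(im,cv2.COLOR_BGR2GRAY).astype(np.float32)
    xs=np.arange(lo,hi);v=[]
    for x in xs:
        q=np.array([proj("top",W(p,(x,y,50))) for y in(-4,-2,0,2,4)],np.float32)
        v.append(cv2.remap(g,q[:,:1].copy(),q[:,1:].copy(),cv2.INTER_LINEAR).mean())
    v=np.array(v);w=np.clip(np.percentile(v,60)-v-20,0,None);print(dict(zip(xs.tolist(),v.astype(int).tolist())))
E
python3 - <<'E'
from prof import *
run(cv2.imread("pics/top0.png"),-70,-38);run(cv2.imread("pics/top2.png"),-26,14)
E
```

```text
{-70: 241, -69: 241, -68: 241, -67: 241, -66: 241, -65: 241, -64: 241, -63: 241, -62: 239, -61: 230, -60: 207, -59: 168, -58: 119, -57: 77, -56: 54, -55: 51, -54: 74, -53: 116, -52: 162, -51: 203, -50: 231, -49: 242, -48: 244, -47: 245, -46: 243, -45: 242, -44: 241, -43: 241, -42: 241, -41: 241, -40: 241, -39: 241}
{-26: 241, -25: 241, -24: 241, -23: 242, -22: 242, -21: 242, -20: 241, -19: 241, -18: 241, -17: 241, -16: 240, -15: 236, -14: 218, -13: 182, -12: 132, -11: 86, -10: 53, -9: 45, -8: 57, -7: 89, -6: 133, -5: 178, -4: 217, -3: 236, -2: 240, -1: 242, 0: 241, 1: 241, 2: 240, 3: 240, 4: 241, 5: 241, 6: 241, 7: 240, 8: 240, 9: 239, 10: 239, 11: 239, 12: 240, 13: 241}
```

```bash
python3 - <<'E'
import cv2
cv2.imwrite("pics/z.png",cv2.resize(cv2.imread("pics/top2.png")[212:242,345:385],None,fx=16,fy=16,interpolation=cv2.INTER_CUBIC))
E
```

```text
(no output)
```

View pics/z.png

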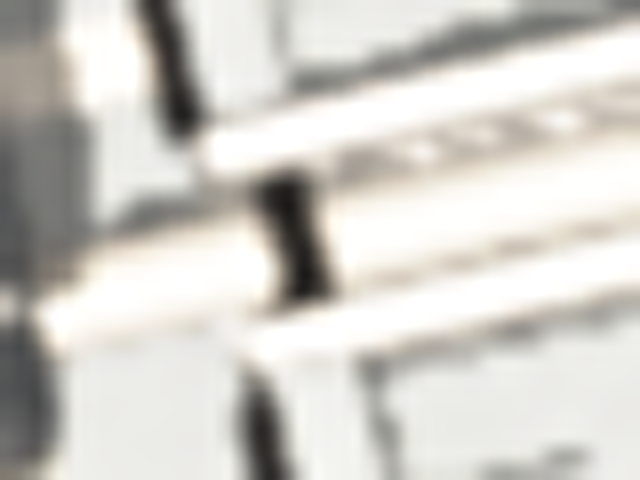

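The enlargement shows the ring centred at about (295,240) and the sleeve rail ends at (200,150) and (245,340), which agrees with the fitted mouth. The ring is 9.2 mm short.

```bash
python3 -m creep '[{"dx":-0.06,"dy":0.3,"dz":0,"rx":0,"ry":0,"rz":0},{"dx":-0.06,"dy":0.3,"dz":0,"rx":0,"ry":0,"rz":0},{"dx":-0.06,"dy":0.3,"dz":0,"rx":0,"ry":0,"rz":0},{"dx":0,"dy":0,"dz":0,"rx":0,"ry":0,"rz":0},{"dx":0,"dy":0,"dz":0,"rx":0,"ry":0,"rz":0},{"dx":0,"dy":0,"dz":0,"rx":0,"ry":0,"rz":0},{"dx":0,"dy":0,"dz":0,"rx":0,"ry":0,"rz":0},{"dx":0,"dy":0,"dz":0,"rx":0,"ry":0,"rz":0}]'
python3 - <<'E'
from prof import *
t=np.ascontiguousarray(snapshot("top")[:,:,::-1]);run(t,-12,12)
cv2.imwrite("pics/z2.png",cv2.resize(t[212:242,345:385],None,fx=16,fy=16,interpolation=cv2.INTER_CUBIC))
E
```

```text
time_s: 12.9
tool_pos: [566.4, 65.6, 69.6]
ee_rot: [-179.8, -0.0, -168.5]
wrist_force: [0.4, -7.6, 0.1]
opening: 18.6
grip_force: 40.0
{-12: 242, -11: 241, -10: 241, -9: 241, -8: 242, -7: 240, -6: 235, -5: 218, -4: 183, -3: 135, -2: 88, -1: 57, 0: 46, 1: 56, 2: 88, 3: 132, 4: 179, 5: 218, 6: 236, 7: 240, 8: 241, 9: 240, 10: 240, 11: 239}
```

View pics/z2.png

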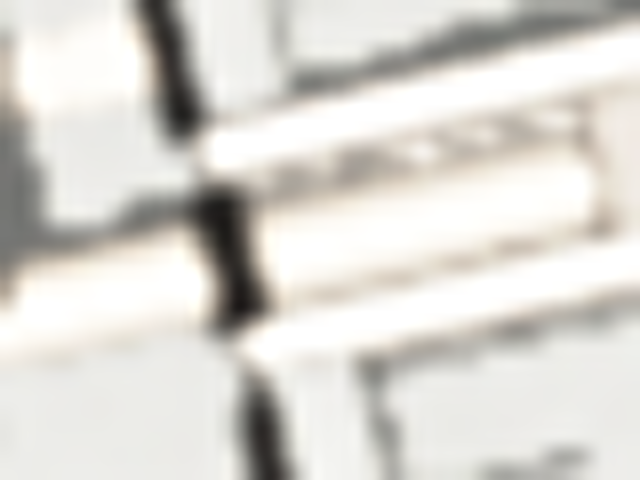

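The ring's centre is at (232,255), on the line joining the rail ends (about 225 at that row), so it is within 1 mm of the mouth. I'll hold a little longer and hand in.

```bash
python3 -m creep '[{"dx":0,"dy":0,"dz":0,"rx":0,"ry":0,"rz":0},{"dx":0,"dy":0,"dz":0,"rx":0,"ry":0,"rz":0},{"dx":0,"dy":0,"dz":0,"rx":0,"ry":0,"rz":0},{"dx":0,"dy":0,"dz":0,"rx":0,"ry":0,"rz":0}]' && python3 -c "
from cell import *
print(job_done())"
```

```text
time_s: 13.45
tool_pos: [566.4, 65.6, 69.7]
ee_rot: [-179.8, -0.0, -168.5]
wrist_force: [-0.7, -7.2, -0.5]
opening: 18.0
grip_force: 40.0
the job is handed in; nothing more can be done
None
```

The stop knob is up, the gripper is holding the jaw still with the marker ring within about 1 mm of the sleeve's mouth by camera, and I handed the job in at 13.5 s; no verdict came back.

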